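Start the toothbrush steriliser

TASK

The toothbrush steriliser on the glass shelf stands open with the brushes laid in it; set it going with the fingertips alone, picking nothing up. Push its lid down from outside until it clips shut and stays shut, next tip the rocker switch over by pressing down the end that stands up, and last press the large round start key right in and let it spring back. Leave the small square stop key alone, do not touch the inside of the lid or the brushes, and do not shove the steriliser or the other things about.

Things in the scene. Friction and masses are not known exactly. Their poses are not given: they have to be found in the camera images.
- glass_shelf: narrow glass shelf, 180 x 800 mm, fixed on chrome posts on the counter; its top lies 78 mm above its origin, which is on the counter under its centre
- steriliser: chrome box, 150 (x) x 250 (y) x 56 mm with lid shut, about 1 kg, loose on rubber feet. Origin: centre of its underside; x from its front (robot side) to its hinge side, y left, z up. Its front 52 mm is a flat control strip at z = 50 mm with, at x = -49 mm: rocker (y = +70), stop key (y = -20), start key (y = -85). Behind x = -23 mm is the 38 mm deep brush bay with the lid over it
- lid_hinge (a point): middle of the lid's hinge axis on the steriliser (x = 72 mm, y = 0, z = 52 mm in its frame); the axis runs along the steriliser's y
- lid_edge (a point): middle of the lid's free edge, on its outer face; moves with it. The lid is a flat plate, 92 mm from hinge to free edge, 248 mm long, 5.5 mm thick, its outer face 4 mm above the hinge axis when shut. When open, its free edge points up and to the robot; its outer face looks up and away from the robot
- lid (a joint): lid angle, rad: 0 shut and clipped, grows as it opens, to 1.15; it starts 0.6 to 0.95 open. Its stiff hinge takes 1 to 2 N at the free edge, then up to 7 N over its last 10 mm to snap the sprung catch. Not clipped, it springs up again; clipped, it stays within 0.02 of 0
- lid_lining: metal reflector with the lamp tube, 62 x 200 mm, on the inner face of the lid; not to be touched
- rocker_up_end (a point): middle of the left (+y) end of the rocker's face, the end that stands up when off (9 mm above the strip) and is 1 mm above the strip when on. The white rocker, 26 mm (x) x 46 mm (y), pivots on an axis along the steriliser's x, 22 mm to the right of this point
- rocker (a joint): rocker angle, rad: 0 off (left end up), 0.36 on (left end down); it snaps over the middle by itself and stays at either end. Tipping it takes about 3 N at its end
- start_top (a point): middle of the top of the round start key, 22 mm across, standing 7 mm above the strip
- start_key (a joint): travel of the start key, m: 0 out, 0.004 fully in; it is sprung, 1.5 N to start and 4.5 N fully in
- stop_top (a point): middle of the top of the square stop key, 13 x 13 mm, standing 6 mm above the strip; not to be pressed
- stop_key (a joint): travel of the stop key, m: 0 out, 0.004 fully in
- brush_a: toothbrush lying along the bay nearer the control strip, 188 mm long, 20 mm high with its bristles; origin under its middle
- brush_b: toothbrush lying along the bay nearer the hinge, 188 mm long; origin under its middle
- soap_box: closed pink plastic soap box, 110 x 75 x 39 mm; origin under its centre; not to be disturbed
- cup: white porcelain cup, 74 mm across, 92 mm tall; origin under its centre; not to be disturbed
- swivel_mirror: round mirror, 120 mm across, in a chrome yoke on a 90 mm round foot, about 200 mm tall; origin under its centre; not to be disturbed
- cream_jar: small green glass jar, 58 mm across, 50 mm tall; origin under its centre; not to be disturbed
- hairbrush: black hairbrush lying bristles up, 220 x 62 x 30 mm, on the counter before the shelf; origin under its centre; not to be disturbed
- scent_bottle: amber glass scent bottle with a black cap, 45 x 28 x 105 mm, on the counter behind the shelf; origin under its centre; not to be disturbed
- soap_pump: white soap dispenser with a chrome pump, 62 mm across, 166 mm tall, on the counter behind the shelf; origin under its centre; not to be disturbed
Not all that is in view belongs to the job. Leave any orange look-alike of the brush_a alone.

How it is judged (in metres and radians):
On the way, in this order (a step that is already met when the one before it is completed fails the run):
1. the lid is pushed down and clipped shut, the rocker still off (value of joint lid below 0.05 rad and value of joint rocker below 0.18 rad), for 0.3 s.
2. then the rocker is tipped fully over to on, the lid still shut (value of joint lid below 0.05 rad and value of joint rocker above 0.3 rad), for 0.2 s.
3. then the start key is pressed right in, with the lid shut and the rocker on (all of step 2 and value of joint start_key above 0.0032 m), for 0.1 s.
At the end, for the whole second after the job is handed in: lid clipped shut (angle under 0.05 rad), rocker on (over 0.3 rad), start and stop keys out again (under 1 mm), steriliser upright, at rest and within 20 mm of where it stood, brushes still in its bay, every other thing within 20 mm of where it stood (all of step 2 and value of joint each of start_key, stop_key below 0.001 m and value of joint lid above -0.05 rad and distance of each of steriliser, soap_box, cup, swivel_mirror, cream_jar, hairbrush, scent_bottle, soap_pump from where it was at the start of the episode below 0.02 m and angle between steriliser's own z axis and vertical below 0.05 rad and linear speed of steriliser below 0.01 m/s and z of each of brush_a, brush_b in the frame of steriliser below 0.03 m); the robot touches nothing.
It fails at once if the start key is pressed before the lid is clipped and the rocker on (value of joint start_key above 0.002 m and (value of joint lid above 0.06 rad or value of joint rocker below 0.25 rad)).
It fails at once if the stop key is pressed (value of joint stop_key above 0.002 m).
It fails at once if the inside of the lid (lid hooked or pinched) or a toothbrush is touched by the fingers (contact force between the fingers and lid_lining above 0.5 N or contact force between the fingers and brush_a above 0.5 N or contact force between the fingers and brush_b above 0.5 N).
It fails at once if the steriliser is shoved or lifted more than 20 mm or tipped (distance of steriliser from where it was at the start of the episode above 0.02 m or angle between steriliser's own z axis and vertical above 0.15 rad).
It fails at once if another thing is moved more than 20 mm (distance of any of soap_box, cup, swivel_mirror, cream_jar, hairbrush, scent_bottle, soap_pump from where it was at the start of the episode above 0.02 m).
It also fails if it takes over 45 s, if anything falls off the work surface, if the arm or the gripper's body presses on something with over 40 N, if the wrist force passes 120 N, or if a joint passes its speed limit or range.

ROBOT

A 6-joint arm with a two-finger parallel gripper is mounted at the origin on the work surface. World frame = base frame: x ahead of the robot, y to its left, z up, the work surface at z = 0. Lengths are in mm, angles in rad, forces in N, time in s.
With the tool pointing down it reaches from about 350 to 800 mm from the base axis. Payload 7.3 kg.
Tool frame: the origin (TCP) lies at the very end of the fingers, on their centre line; the grasp point (between the pads) lies 19 mm behind it; z points along the fingers, y is the direction in which the jaws open and shut (so a half turn about z gives the same grasp; the last joint's range is limited). The gripper opens to 85 mm and grips with 20 to 120 N. Pads are 22 mm wide; open, the fingers measure 114 mm over their backs; the gripper's body (76 mm by 85 mm) begins 54 mm behind the grasp point. The pads swing forward as they close: fully open they stand 13 mm farther back than shut.
Start: joints at [1.047, 0.342, 1.524, -0, 1.275, -0.146], TCP at [193.647, 488.001, 231.322] pointing down, gripper open.
Joint ranges: [-2.53, 2.53], [-0.77, 2.02], [0.04, 2.7], [-1, 4.14], [0.28, 2.66], [-3.11, 3.11]. Speed limits (rad/s): [2.57, 2.57, 3.14, 3.14, 3.14, 3.14].

INTERFACE

Orientations are given as a unit quaternion [w, x, y, z].
In Python, from workcell import telemetry, cams, ticket gives the robot as it stands. The module is installed in compiled form; this text tells all that it offers.
- The arm moves only by the tool servo_tool, never from a script. Its argument "rows" is a list of rows, each a list of 7 numbers: the finger opening in mm, from 0 to 85.4, then the shift along the tool's x, y, z in mm, then the turn, a rotation vector about the tool's x, y, z in degrees. A call has 1 to 10 rows; each row is the pose to reach, as a shift and turn from the pose measured when the call began, along the tool's axes at that moment; what a row does not reach only later rows make up. A row lasts 1/8 s, in which the tool goes at most 62.5 mm and 10.7 degrees, less where a joint would pass 70% of its speed; a pose out of reach is approached as far as the arm can. A call with a gripper value outside its range is refused whole. The fingers move at their own pace and stop on an object; "newtons" is the grip in N (left out, the last holds). Time passes only in rows, so rows that repeat a pose let the fingers close. It gives the time, the measured TCP pose, the force and the opening at its end, in the units of the state.
- telemetry.state(): the state, without advancing time (a new reading comes with each control period).
- cams.snapshot(name): name is "side" or "top" or "wrist"; returns (picture, depth): 480x640x3 uint8, blue, green, red; 480x640 float32, mm along the optical axis (not along the pixel's ray), 0 where there is no reading.
- cams.get_calibration(name): a dict with "K" (3x3 intrinsics, pixels), "distortion" ([k1, k2, p1, p2, k3] as OpenCV has them; the pictures are not rectified), "R" (3x3) and "t" (3): a world point X has camera coordinates R X + t; the wrist camera has in their place "T_tool_cam" (4x4, takes a point from camera to tool coordinates, whose origin is the TCP and whose axes are the flange's). Camera axes: x right, y down, z forward; pixel columns grow to the right and rows downward; lengths in mm; the calibration is good to about 2 mm. A picture is of the moment at which its call begins: read the wrist's pose just before it. get_calibration takes no time and is no camera call.
- ticket.sign_off(): hands the job in, once; it reports no verdict.
The state is a dict: "t": time; "q": joint angles; "joint_velocities": joint speeds; "joint_efforts": joint torques, N m; "eef_pos": TCP position; "ee_rot": TCP orientation; "contact_force": force on the tool from outside, world axes, zero at the start; "ft_torque": the same for the moment, N m; "opening": opening from 0.0 (shut) to 1.0 (fully open).
Only numpy, scipy, OpenCV 4.12 (cv2) and the standard library are available. Lean on these libraries where they do the work, as an engineer would, in place of code of your own. Each camera call takes 0.05 s, during which the arm holds its last target. There are 200 camera calls.

## Working session

There is one attempt and no reset: what is moved stays moved. The work goes in short steps, Python scripts to look and compute and a tool call to move; the robot and the scene stay as the last step left them, time stands still between calls to the robot, and variables do not carry over. Pictures are saved under pics/ and viewed, about 8 in all and at most 12, crops included, and the job is handed in when it is done.

Besides the shell and the picture viewer there is one more tool, called as name(argument=value, ...) on one line, values as JSON. servo_tool: Moves the arm, as the interface text tells. Its arguments: {"type":"object","properties":{"rows":{"type":"array"},"newtons":{"type":"number"}},"required":["rows"]}

```bash
mkdir -p pics
cat > h.py <<'E'
import numpy as np, cv2
from workcell import telemetry, cams, ticket
from scipy.spatial.transform import Rotation as R
def rot(s):
    q=s['ee_rot']; return R.from_quat([q[1],q[2],q[3],q[0]]).as_matrix()
def cal(name):
    c=cams.get_calibration(name); return c
def snap(name):
    s=telemetry.state(); im,d=cams.snapshot(name); c=cams.get_calibration(name)
    K=np.array(c['K']);D=np.array(c['distortion'])
    if name=='wrist':
        T=np.array(c['T_tool_cam']); Rt=rot(s)
        Rwc=Rt@T[:3,:3]; o=Rt@T[:3,3]+np.array(s['eef_pos'])
    else:
        Rwc=np.array(c['R']).T; o=-Rwc@np.array(c['t']).ravel()
    return im,d,K,D,Rwc,o
def rays(uv,K,D,Rwc):
    p=cv2.undistortPoints(np.array(uv,float).reshape(-1,1,2),K,D).reshape(-1,2)
    return np.c_[p,np.ones(len(p))]@Rwc.T   # scaled so cam z=1
def onz(uv,z,K,D,Rwc,o):
    r=rays(uv,K,D,Rwc); return o+r*((z-o[2])/r[:,2])[:,None]
def world(d,K,D,Rwc,o):
    h,w=d.shape; u,v=np.meshgrid(np.arange(w),np.arange(h))
    P=o+rays(np.c_[u.ravel(),v.ravel()],K,D,Rwc)*d.ravel()[:,None]
    P[d.ravel()==0]=np.nan
    return P.reshape(h,w,3)
E
python3 - <<'E'
from h import *
print(telemetry.state())
for n in ('top','side','wrist'):
    S=snap(n); cv2.imwrite(f'pics/{n}0.png',S[0]); np.savez(f'{n}0.npz',*S); print(n,S[5],S[4][:,2],S[2][0,0],(S[1]>0).mean())
E
```

```text
{'t': 0.0, 'q': array([ 1.04703122e+00,  3.42693969e-01,  1.52500352e+00, -7.49733172e-06,
        1.27537699e+00, -1.46020604e-01]), 'joint_velocities': array([ 0.00043453, -0.00060949,  0.00014266,  0.00075596,  0.00163609,
       -0.00022539]), 'joint_efforts': array([ 1.59369720e-03, -4.33691597e+01, -2.46002036e+01, -2.16439307e-04,
        7.99921341e-03,  9.00882014e-05]), 'eef_pos': array([193.42835534, 487.650585  , 230.64558145]), 'ee_rot': array([-2.40128365e-04,  1.87750194e-01,  9.82216532e-01, -7.00931156e-04]), 'contact_force': array([0.76680246, 0.74879039, 1.13022238]), 'ft_torque': array([-0.01882438,  0.05974552, -0.03429747]), 'opening': 0.9989521802030276}
top [ 361.07231987   21.8543519  1163.52386487] [ 0.18337895 -0.01376244 -0.98294596] 502.3533277308725 0.9959244791666667
side [ 346.54467679 -710.54246255  709.69029041] [ 0.19704148  0.77487171 -0.60062341] 497.30991070943946 0.9960384114583334
wrist [123.70038429 514.65698354 372.40623604] [ 0.27514508 -0.11044347 -0.95503792] 338.0681949632392 0.9961165364583333
```

View pics/top0.png

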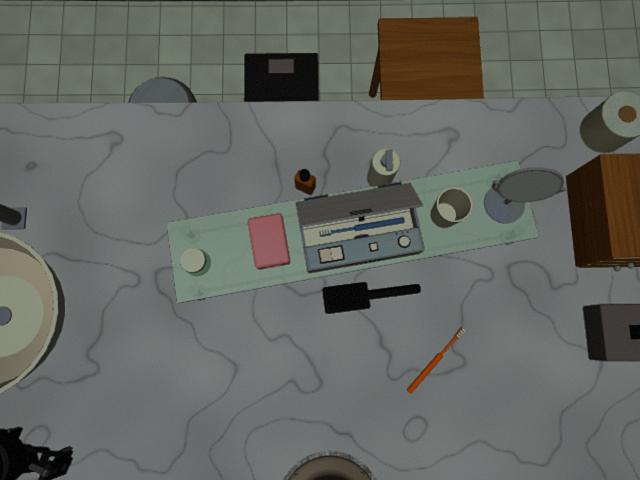

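View pics/side0.png

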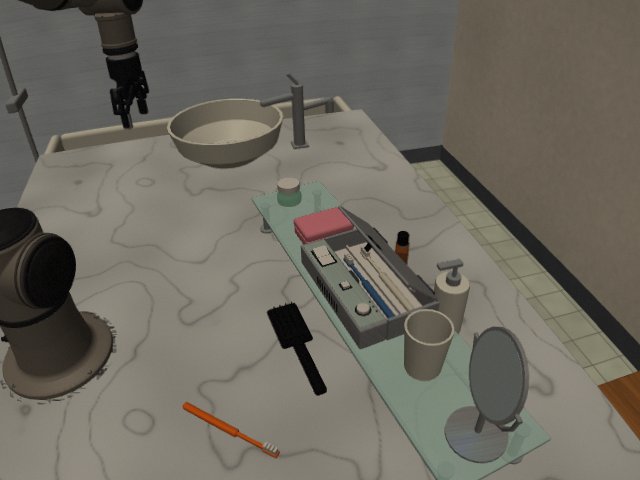

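The top view shows the steriliser's strip with the rocker at about (331,254), the stop key (374,246) and the start key (404,241). Its open lid runs along (298,203)–(415,187). The orange brush at (437,360) is a look-alike on the counter and isn't part of the job. Next I'll measure.

Run:
```python
from h import *
def ld(n): z=np.load(n+'0.npz'); return [z[k] for k in z.files]
for n,box in (('top',(290,235,440,285)),('side',(290,225,440,350))):
    im,d,K,D,Rwc,o=ld(n); P=world(d,K,D,Rwc,o)
    x0,y0,x1,y1=box
    g=cv2.cvtColor(im,cv2.COLOR_BGR2GRAY); hsv=cv2.cvtColor(im,cv2.COLOR_BGR2HSV)
    m=((hsv[...,1]<60)&(g>150)).astype(np.uint8); mm=np.zeros_like(m); mm[y0:y1,x0:x1]=m[y0:y1,x0:x1]
    N,l,st,c=cv2.connectedComponentsWithStats(mm)
    for i in range(1,N):
        if st[i,4]>25:
            print(n,c[i].round(1),st[i].tolist(),'depth',np.nanmedian(P[l==i],axis=0).round(1),'z135',onz([c[i]],135,K,D,Rwc,o)[0].round(1))
    # dark lid vs strip
im,d,K,D,Rwc,o=ld('top'); P=world(d,K,D,Rwc,o)
for uv in ((290,290),(350,248),(390,243),(350,225),(430,205),(230,240),(345,195),(345,200),(345,205),(345,210),(345,213),(390,192),(390,200),(390,206)):
    print(uv,P[uv[1],uv[0]].round(1), im[uv[1],uv[0]])
# strip plane pts
Q=P[150:290,285:440].reshape(-1,3)
s=Q[(abs(Q[:,2]-128)<3)]; print(len(s),s.min(0),s.max(0))
big=cv2.resize(im[160:290,280:440],None,fx=5,fy=4.6,interpolation=cv2.INTER_CUBIC)
cv2.imwrite('pics/crop0.png',cv2.convertScaleAbs(big,alpha=1.3))
```

```text
side [320.3 251.1] [313, 246, 15, 12, 88] depth [524.1  -0.6 134.8] z135 [524.3  -0.7 135. ]
(290, 290) [467.1  81.8   0.5] [107 109 106]
(350, 248) [540.6 -50.6 131.3] [111 109  93]
(390, 243) [ 550.1 -134.8  129.6] [106 106  92]
(350, 225) [598.  -54.7  93.9] [129 149 146]
(430, 205) [ 644.  -235.3   79.2] [117 132 112]
(230, 240) [572.3 208.8  76.6] [126 139 121]
(345, 195) [653.1 -42.8 138.8] [63 67 71]
(345, 200) [638.1 -41.5 153.6] [63 67 69]
(345, 205) [623.2 -40.3 169.7] [65 68 71]
(345, 210) [609.8 -39.3 181.2] [62 65 66]
(345, 213) [602.4 -38.8 185.9] [69 74 75]
(390, 192) [ 654.4 -136.1  151.7] [66 71 71]
(390, 200) [ 631.3 -132.1  173.2] [68 72 73]
(390, 206) [ 614.3 -128.9  190.2] [67 72 73]
2095 [ 494.52940913 -238.4854973   125.00705704] [752.48211231  61.27537576 130.99177522]
```

View pics/crop0.png

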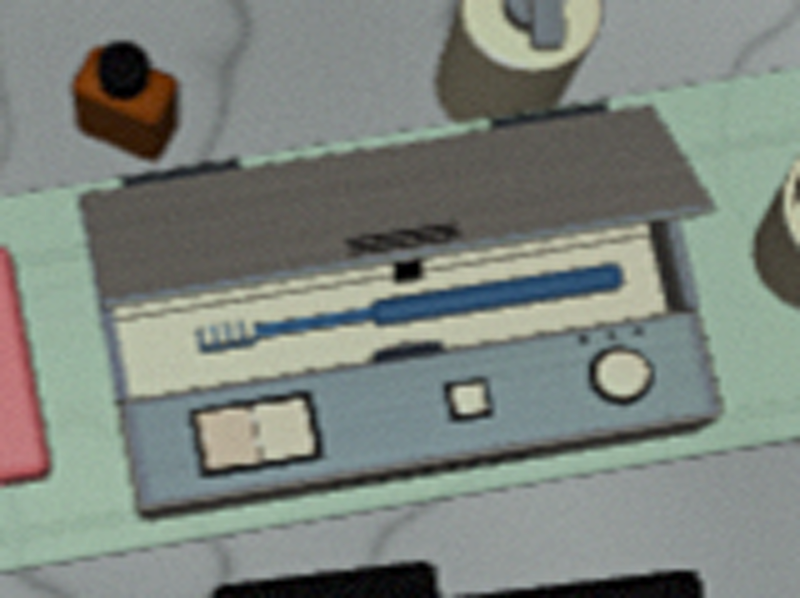

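The crop confirms the parts. The rocker is at full-frame (331,254) with its raised end at about (320,256), the stop key is at (374,247) and the start key at (404,241). The lid is open, with its free edge running from (301,225) to (423,206).

```bash
cat > fr.py <<'E'
from h import *
z=np.load('top0.npz'); im,d,K,D,Rwc,o=[z[k] for k in z.files]
start,stop,rk=[onz([p],zz,K,D,Rwc,o)[0] for p,zz in (((404.4,241.3),135),((373.6,246.7),134),((331.4,254.3),132))]
E
python3 - <<'E'
from fr import *
print(start,stop,rk)
print('dist start-stop (65)',np.linalg.norm((start-stop)[:2]),'stop-rocker ctr (68)',np.linalg.norm((stop-rk)[:2]))
yv=(rk-start)[:2]; yv/=np.linalg.norm(yv); print('yaw',np.degrees(np.arctan2(-yv[0],yv[1])))
xv=np.array([yv[1],-yv[0]])
# lsq origin: start(-49,-85), stop(-49,-20), rocker ctr (-49,48)
O=np.mean([p[:2]-(-49*xv+y*yv) for p,y in((start,-85),(stop,-20),(rk,48))],axis=0)
print('origin',O,'x',xv,'y',yv)
fl=onz([(308,269.8),(423.2,249.1)],128,K,D,Rwc,o)[:,:2]; print('front corners local',[( (p-O)@xv,(p-O)@yv) for p in fl])
P=world(d,K,D,Rwc,o)
for v0,v1,u0,u1 in((195,212,310,360),(193,204,360,410)):
    Q=P[v0:v1,u0:u1].reshape(-1,3); L=np.c_[(Q[:,:2]-O)@xv,(Q[:,:2]-O)@yv,Q[:,2]-78]
    n=np.linalg.svd(L-L.mean(0))[2][2] if 0 else np.linalg.eigh(np.cov(L.T))[1][:,0]
    n*=np.sign(n[2]); print('lid normal',n,'angle',np.arctan2(n[0],n[2]),'mean',L.mean(0),'hinge resid',(np.array([72,0,52])-L.mean(0))@n,'(expect -4)')
# side check
z=np.load('side0.npz'); S=[z[k] for k in z.files]
X=np.array([*( O-49*xv-85*yv),135]); 
c=cams.get_calibration('side')
for y,h in((-85,135),(-20,134),(70,137),(48,132)):
    X=np.r_[O-49*xv+y*yv,h]; print(y,X.round(1),cv2.projectPoints(X[None],cv2.Rodrigues(np.array(c['R']))[0],np.array(c['t'],float),S[2],S[3])[0].ravel())
# obstacles heights near
for nm,(u0,u1,v0,v1) in dict(cup=(432,472,185,225),pump=(368,402,145,188),scent=(293,318,166,195),mirror=(484,566,165,225),soap=(248,290,213,270)).items():
    Q=P[v0:v1,u0:u1].reshape(-1,3);Q=Q[Q[:,2]>95]; print(nm,Q.min(0).round(),Q.max(0).round())
E
```

```text
[ 552.27614261 -164.21878518  135.        ] [542.07028777 -99.68290765 134.        ] [527.81350621 -11.49176498 132.        ]
dist start-stop (65) 65.33788305172006 stop-rocker ctr (68) 89.33607035189542
yaw 9.099901687095748
origin [586.09829761 -65.28728951] x [0.98741408 0.15815637] y [-0.15815637  0.98741408]
front corners local [(np.float64(-71.9903783249792), np.float64(115.77857041827382)), (np.float64(-71.08176000895651), np.float64(-129.10695057584792))]Traceback (most recent call last):
  File "<stdin>", line 13, in <module>
    w, vt = gufunc(a, signature=signature)
            ~~~~~~^^^^^^^^^^^^^^^^^^^^^^^^
    raise LinAlgError("Eigenvalues did not converge")
numpy.linalg.LinAlgError: Eigenvalues did not converge
```

The rocker's y = +70 is its centre (stop to rocker measures 89.3 mm, so 90 fits), which puts the raised end at y ≈ 92. I'll correct the frame.

```bash
cat >> fr.py <<'E'
yv=(rk-start)[:2]; yv/=np.linalg.norm(yv); xv=np.array([yv[1],-yv[0]])
O=np.mean([p[:2]-(-49*xv+y*yv) for p,y in((start,-85),(stop,-20),(rk,70))],axis=0)
def W(x,y,z): return np.r_[O+x*xv+y*yv,78+z]
E
python3 - <<'E'
from fr import *
print('origin',O)
fl=onz([(308,269.8),(423.2,249.1)],128,K,D,Rwc,o)[:,:2]; print('front corners local',[((p-O)@xv,(p-O)@yv) for p in fl])
P=world(d,K,D,Rwc,o)
for v0,v1,u0,u1 in((200,210,310,350),(193,202,365,405)):
    Q=P[v0:v1,u0:u1].reshape(-1,3);Q=Q[~np.isnan(Q[:,0])]; L=np.c_[(Q[:,:2]-O)@xv,(Q[:,:2]-O)@yv,Q[:,2]-78]
    n=np.linalg.eigh(np.cov(L.T))[1][:,0]
    n*=np.sign(n[2]); print('lid normal',n,'angle',np.arctan2(n[0],n[2]),'mean',L.mean(0),'hinge resid',(np.array([72,0,52])-L.mean(0))@n,'(expect -4)')
z=np.load('side0.npz'); S=[z[k] for k in z.files]; c=cams.get_calibration('side')
for nm,X in dict(start=W(-49,-85,57),stop=W(-49,-20,56),up=W(-49,92,59)).items():
    print(nm,X.round(1),cv2.projectPoints(X[None],cv2.Rodrigues(np.array(c['R']))[0],np.array(c['t'],float),S[2],S[3])[0].ravel())
for nm,(u0,u1,v0,v1) in dict(cup=(432,472,185,225),pump=(368,402,145,188),scent=(293,318,166,195),mirror=(484,566,165,225),soap=(248,290,213,270)).items():
    Q=P[v0:v1,u0:u1].reshape(-1,3);Q=Q[Q[:,2]>95]; print(nm,np.nanmin(Q,0).round(),np.nanmax(Q,0).round())
s=S[0][225:350,285:445]; cv2.imwrite('pics/side_crop.png',cv2.resize(s,None,fx=4.8,fy=4.6,interpolation=cv2.INTER_CUBIC))
s=telemetry.state(); Rt=rot(s); print(Rt.round(3))
E
```

```text
origin [587.25811101 -72.52832608]
front corners local [(np.float64(-71.99037832497929), np.float64(123.11190375160714)), (np.float64(-71.08176000895659), np.float64(-121.77361724251455))]
lid normal [ 0.69975174 -0.00304319  0.71437962] angle 0.7750544622318419 mean [50.08694279 56.51919053 80.4429839 ] hinge resid -4.813389264762314 (expect -4)
lid normal [ 0.69789519 -0.0045746   0.7161853 ] angle 0.7724646099631993 mean [ 44.76957881 -57.75611294  85.26165952] hinge resid -5.081742603184331 (expect -4)
start [ 552.3 -164.2  135. ] [362.84082284 307.36404887]
stop [ 542. -100.  134.] [345.15998976 283.79533368]
up [524.3  10.6 137. ] [318.76912264 246.69524485]
cup [ 584. -299.   95.] [ 656. -226.  177.]
pump [ 666. -166.   95.] [ 762. -104.  172.]
scent [700.  31.  95.] [724.  53. 110.]
mirror [ 624. -468.   96.] [ 665. -329.  275.]
soap [504.  77.  96.] [623. 165. 124.]
[[-0.929  0.369 -0.001]
 [ 0.369  0.929 -0.001]
 [ 0.    -0.001 -1.   ]]
```

View pics/side_crop.png

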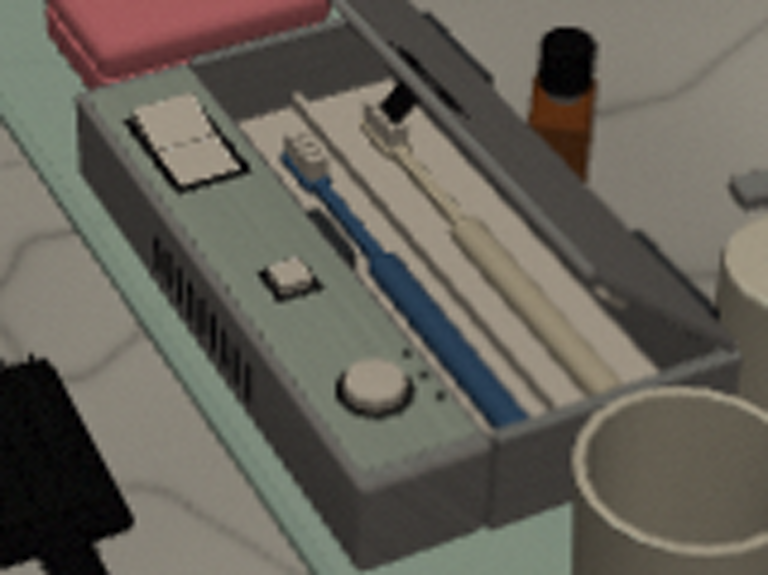

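The side view agrees with the frame fitted from the top view to about 1 mm: start key at (363,307), stop key (345,284), rocker end (319,247). The lid angle is about 0.774 rad. The raised, lighter half of the rocker is the left one, nearest the soap box. Next is the approach move.

```bash
cat > sh.py <<'E'
from fr import *
s=telemetry.state(); Rt=rot(s); p=np.array(s['eef_pos'])
Rd=np.c_[np.r_[-xv,0],np.r_[yv,0],[0,0,-1]]
def show(nm,X): print(nm,X.round(1),'shift',(Rt.T@(X-p)).round(1))
def arc(a,r=80): return W(72-r*np.cos(a)+4*np.sin(a)+11,0,52+r*np.sin(a)+4*np.cos(a))
print('p',p.round(1),'t',s['t'],'turn',np.degrees(R.from_matrix(Rt.T@Rd).as_rotvec()).round(1),'F',np.round(s['contact_force'],1))
E
python3 - <<'E'
from sh import *
show('above',arc(.774)+[0,0,40])
E
```

```text
p [193.5 487.7 230.8] t 0.15 turn [ -0.1  -0.  -30.7] F [-0.  -0.6 -0.6]
above [615.5 -68.  228.8] shift [-597.2 -360.9    2.3]
```

servo_tool(rows=[[0,-50,-30,-20,0,0,-3],[0,-100,-60,-40,0,0,-6],[0,-150,-90,-40,0,0,-9],[0,-200,-120,-40,0,0,-12],[0,-250,-150,-40,0,0,-15],[0,-300,-180,-40,0,0,-18],[0,-350,-210,-40,0,0,-21],[0,-400,-240,-40,0,0,-24],[0,-450,-270,-40,0,0,-27],[0,-500,-300,-40,0,0,-30]], newtons=40)

```text
t: 1.4
eef_pos: [548.4, 22.8, 270.9]
ee_rot: [-0.0, -0.074, 0.997, -0.0]
contact_force: [1.0, 0.1, -1.0]
opening: -0.003
```

Run:
```python
from sh import *
show('above',arc(.774)+[0,0,40])
```

```text
p [548.4  22.8 270.9] t 1.4 turn [-0.  -0.1 -0.7] F [ 1.   0.1 -1. ]
above [615.5 -68.  228.8] shift [-53.1 -99.6  42.1]
```

servo_tool(rows=[[0,-27,-50,15,0,0,-0.7],[0,-53,-100,30,0,0,-0.7],[0,-53,-100,42,0,0,-0.7],[0,-53,-100,42,0,0,-0.7]])

```text
t: 1.9
eef_pos: [614.5, -68.0, 227.2]
ee_rot: [-0.002, -0.079, 0.997, 0.0]
contact_force: [0.0, 0.2, -0.3]
opening: 0.0
```

Run:
```python
from sh import *
for a in (.77,.65,.5,.35,.2,.1,.05,0,-.03): show(a,arc(a))
im=snap('wrist')[0]; cv2.imwrite('pics/w1.png',im)
```

```text
p [614.5 -68.  227.2] t 1.9 turn [ 0.1 -0.2  0. ] F [ 0.   0.2 -0.3]
0.77 [615.3 -68.  188.6] shift [-0.9 -0.2 38.7]
0.65 [608.7 -69.1 181.6] shift [ 5.7 -0.2 45.6]
0.5 [601.8 -70.2 171.9] shift [12.7 -0.2 55.4]
0.35 [596.4 -71.1 161.2] shift [18.1 -0.2 66.1]
0.2 [592.6 -71.7 149.8] shift [21.9 -0.2 77.5]
0.1 [591.  -71.9 142. ] shift [23.5 -0.2 85.4]
0.05 [590.5 -72.  138. ] shift [24.  -0.2 89.3]
0 [590.2 -72.1 134. ] shift [24.2 -0.2 93.3]
-0.03 [590.1 -72.1 131.6] shift [24.3 -0.3 95.7]
```

View pics/w1.png

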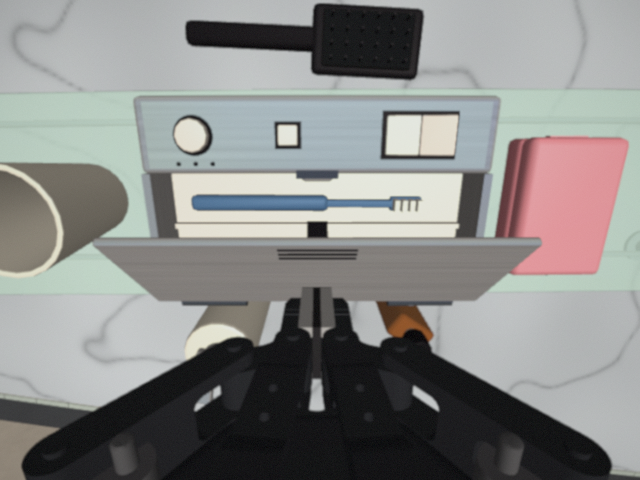

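The wrist view shows the shut fingertips at (317,290), over the outside of the lid and behind its edge at row 240, on the middle line. I'll push along the arc.

servo_tool(rows=[[0,-1,0,32,0,0,0],[0,2,0,40,0,0,0],[0,6,0,46,0,0,0],[0,13,0,55,0,0,0],[0,18,0,66,0,0,0],[0,22,0,77,0,0,0],[0,23,0,82,0,0,0],[0,24,0,86,0,0,0]])

```text
t: 2.95
eef_pos: [590.7, -71.4, 142.3]
ee_rot: [-0.001, -0.08, 0.997, 0.0]
contact_force: [-2.6, -0.6, 11.3]
opening: -0.0
```

Run:
```python
from sh import *
for a in (.1,.05,0,-.03): show(a,arc(a))
```

```text
p [590.7 -71.4 142.3] t 2.95 turn [ 0.  -0.2  0.1] F [-2.6 -0.6 11.3]
0.1 [591.  -71.9 142. ] shift [-0.2 -0.5  0.3]
0.05 [590.5 -72.  138. ] shift [ 0.3 -0.5  4.3]
0 [590.2 -72.1 134. ] shift [ 0.6 -0.5  8.3]
-0.03 [590.1 -72.1 131.6] shift [ 0.6 -0.5 10.7]
```

servo_tool(rows=[[0,0,0,3,0,0,0],[0,0.5,0,6,0,0,0],[0,0.5,0,9,0,0,0],[0,0.5,0,9,0,0,0]])

```text
t: 3.45
eef_pos: [590.2, -71.6, 134.0]
ee_rot: [-0.001, -0.08, 0.997, -0.0]
contact_force: [-4.3, 0.1, 8.7]
opening: -0.002
```

servo_tool(rows=[[0,0,0,1.5,0,0,0],[0,0,0,2.5,0,0,0]])

```text
t: 3.7
eef_pos: [590.2, -71.7, 133.7]
ee_rot: [-0.001, -0.08, 0.997, -0.0]
contact_force: [-9.7, 1.2, 21.4]
opening: 0.001
```

It has met a hard stop at z ≈ 133.8, which is the shut height (134). I'll lift off and check.

servo_tool(rows=[[0,0,0,-10,0,0,0],[0,0,0,-40,0,0,0],[0,20,30,-60,0,0,0],[0,50,80,-60,0,0,0],[0,70,130,-50,0,0,0],[0,70,160,-40,0,0,0],[0,70,160,-40,0,0,0]])

```text
t: 4.58
eef_pos: [495.0, 76.8, 173.2]
ee_rot: [-0.001, -0.082, 0.997, -0.0]
contact_force: [0.7, -0.1, -0.3]
opening: 0.001
```

Run:
```python
from sh import *
S=snap('top'); im=S[0]; cv2.imwrite('pics/top1.png',cv2.resize(im[160:290,280:440],None,fx=5,fy=4.6,interpolation=cv2.INTER_CUBIC))
P=world(*S[1:])
Q=P[195:240,305:420].reshape(-1,3);Q=Q[~np.isnan(Q[:,0])]
L=np.c_[(Q[:,:2]-O)@xv,(Q[:,:2]-O)@yv,Q[:,2]-78]
L=L[(L[:,0]>-18)&(L[:,0]<65)&(abs(L[:,1])<110)]; k=(L[:,2]<70); L=L[k]
c=np.polyfit(L[:,0],L[:,2],1); print('lid fit slope',c[0],'z mid',np.median(L[:,2]),len(L),k.mean())
show('up_end above',W(-49,88,59+15)); show('touch',W(-49,88,58)); show('down',W(-49,88,50.5))
```

```text
p [495.   76.8 173.2] t 4.575 turn [-0.  -0.1  0.3] F [ 0.7 -0.1 -0.3]
lid fit slope 0.0866193513246852 z mid 57.658595390978576 3296 1.0
up_end above [525.    6.6 152. ] shift [-18.2 -74.1  21.2]
touch [525.    6.6 136. ] shift [-18.2 -74.1  37.2]
down [525.    6.6 128.5] shift [-18.2 -74.1  44.7]
```

View pics/top1.png

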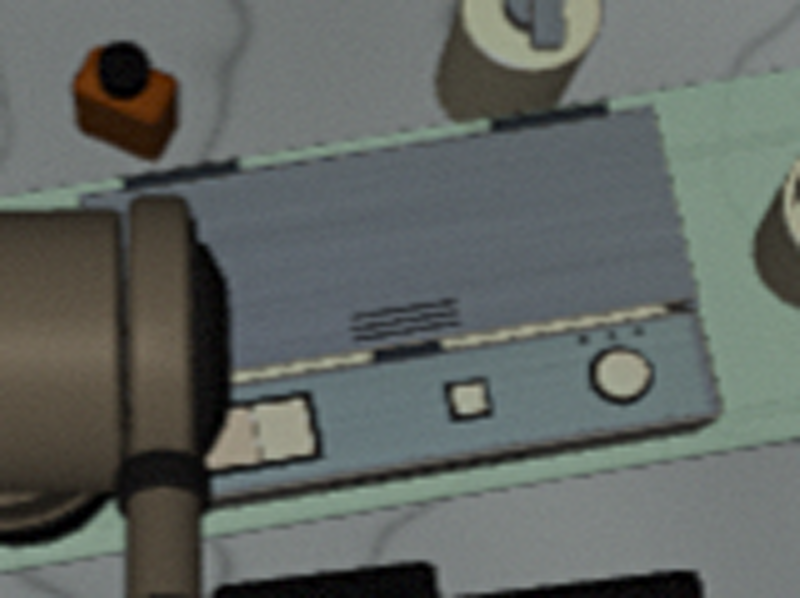

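The lid looks shut, but I want to check the cream gap at its edge numerically, with the depth at the free edge and the expected projection.

Run:
```python
from sh import *
c=cams.get_calibration('top')
pr=lambda X: cv2.projectPoints(np.array([X]),cv2.Rodrigues(np.array(c['R']))[0],np.array(c['t'],float),K,D)[0].ravel().round(1)
for a in (0,.05,.1,.2):
    x=72-92*np.cos(a)+4*np.sin(a);z=52+92*np.sin(a)+4*np.cos(a); print(a,[pr(W(x,y,z)) for y in(40,-60)])
print('strip edge',[pr(W(-23,y,50)) for y in (40,-60)])
S=snap('top'); g=cv2.cvtColor(S[0],cv2.COLOR_BGR2GRAY)
for X in (W(-20,40,56),W(-20,-60,56)):
    u=int(round(pr(X)[0])); print(u,list(zip(range(226,250),g[226:250,u].tolist())))
P=world(*S[1:]); Q=P[195:240,330:420].reshape(-1,3);Q=Q[~np.isnan(Q[:,0])]
L=np.c_[(Q[:,:2]-O)@xv,(Q[:,:2]-O)@yv,Q[:,2]-78]; 
for x in range(-15,70,12):
    m=(abs(L[:,0]-x)<6)&(L[:,1]<30)&(L[:,1]>-110); print(x,np.median(L[m,2]).round(1),end='; ')
```

```text
p [495.8  75.7 173.6] t 4.625 turn [-0.  -0.1  0.2] F [ 0.6 -0.6  0.3]
0 [array([342.9, 238.2]), array([389.8, 230. ])]
0.05 [array([343. , 237.6]), array([390.1, 229.4])]
0.1 [array([343.1, 236.9]), array([390.3, 228.7])]
0.2 [array([343.1, 235.2]), array([390.8, 227. ])]
strip edge [array([343. , 240.1]), array([389.7, 232. ])]
343 [(226, 97), (227, 98), (228, 96), (229, 100), (230, 101), (231, 100), (232, 97), (233, 97), (234, 96), (235, 98), (236, 93), (237, 94), (238, 120), (239, 148), (240, 97), (241, 94), (242, 111), (243, 110), (244, 110), (245, 111), (246, 115), (247, 108), (248, 94), (249, 81)]
390 [(226, 95), (227, 96), (228, 95), (229, 103), (230, 138), (231, 148), (232, 89), (233, 100), (234, 112), (235, 114), (236, 108), (237, 116), (238, 113), (239, 109), (240, 115), (241, 115), (242, 114), (243, 112), (244, 114), (245, 115), (246, 115), (247, 115), (248, 117), (249, 112)]
-15 56.8; -3 57.7; 9 57.7; 21 57.7; 33 57.7; 45 57.6; 57 57.4; 69 57.1;
```

The lid is flat: the depth profile is level, and its edge sits at row 238/230, as predicted for angle 0. It's clipped, so the rocker is next.

servo_tool(rows=[[0,-18,-40,5,0,0,0],[0,-18,-73,15,0,0,0],[0,-18,-73,30,0,0,0],[0,-18,-73,38,0,0,0],[0,-18,-73,41,0,0,0],[0,-18,-73,43,0,0,0],[0,-18,-73,44,0,0,0],[0,-18,-73,44,0,0,0]])

```text
t: 5.68
eef_pos: [525.8, 6.1, 130.2]
ee_rot: [-0.0, -0.081, 0.997, -0.001]
contact_force: [-0.2, 0.5, 1.0]
opening: -0.0
```

servo_tool(rows=[[0,0,0,1,0,0,0],[0,0,0,2,0,0,0],[0,0,0,-20,0,0,0],[0,0,-20,-60,0,0,0],[0,60,-20,-100,0,0,0],[0,120,-20,-110,0,0,0],[0,120,-20,-110,0,0,0]])

```text
t: 6.55
eef_pos: [408.1, -33.0, 241.5]
ee_rot: [0.0, -0.08, 0.997, -0.001]
contact_force: [1.2, 0.3, 1.1]
opening: 0.0
```

Run:
```python
from sh import *
S=snap('top'); Sd=snap('side')
P=world(*Sd[1:]); Q=P[225:350,285:445].reshape(-1,3); Q=Q[~np.isnan(Q[:,0])]
L=np.c_[(Q[:,:2]-O)@xv,(Q[:,:2]-O)@yv,Q[:,2]-78]
for y in range(45,100,6):
    m=(abs(L[:,0]+49)<10)&(abs(L[:,1]-y)<3); print(y,np.median(L[m,2]).round(1),end='; ')
print()
a=cv2.resize(S[0][195:285,290:440],None,fx=5,fy=3.3,interpolation=cv2.INTER_CUBIC); b=cv2.resize(Sd[0][225:350,285:435],None,fx=5,fy=2.4*.98,interpolation=cv2.INTER_CUBIC)
cv2.imwrite('pics/r.png',np.vstack([a,b])[:600])
show('start above',W(-49,-85,85)); show('touch',W(-49,-85,57)); show('in',W(-49,-85,53))
```

```text
p [408.1 -33.  241.5] t 6.55 turn [-0.1  0.   0.1] F [1.2 0.3 1.1]
45 53.9; 51 58.6; 57 57.7; 63 55.5; 69 53.9; 75 53.4; 81 53.2; 87 52.1; 93 51.7; 99 51.3; 
start above [ 552.3 -164.2  163. ] shift [-121.4 -152.4   78.9]
touch [ 552.3 -164.2  135. ] shift [-121.3 -152.4  106.9]
in [ 552.3 -164.2  131. ] shift [-121.3 -152.4  110.9]
```

View pics/r.png

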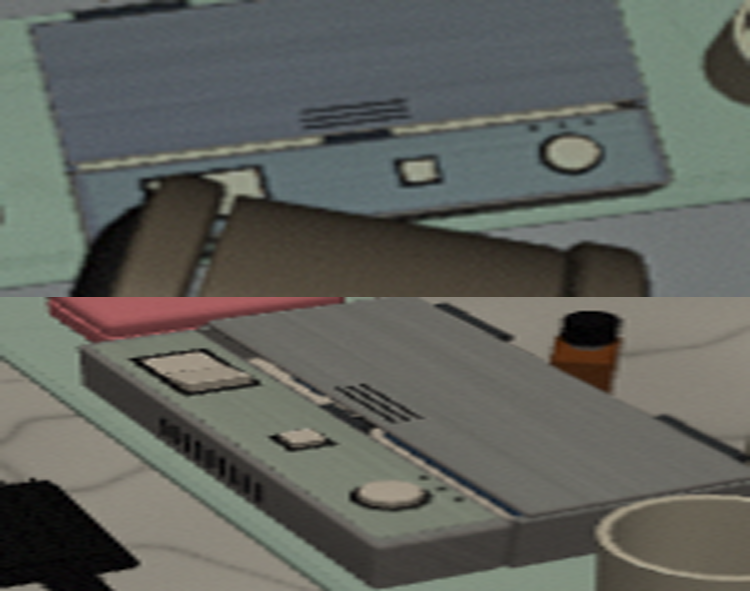

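The rocker is on: its right end is now up at about 58.6 mm and its left end is down at about 52. The lid is flat and the steriliser hasn't moved in the picture. Now the start key.

servo_tool(rows=[[0,-40,-60,0,0,0,0],[0,-80,-110,30,0,0,0],[0,-121,-152,70,0,0,0],[0,-121,-152,90,0,0,0],[0,-121,-152,102,0,0,0],[0,-121,-152,108,0,0,0],[0,-121,-152,110,0,0,0],[0,-121,-152,111,0,0,0],[0,-121,-152,111,0,0,0]])

```text
t: 7.78
eef_pos: [554.4, -163.5, 131.6]
ee_rot: [0.001, -0.08, 0.997, -0.001]
contact_force: [-2.6, 0.9, 4.5]
opening: 0.001
```

servo_tool(rows=[[0,2,0,1,0,0,0],[0,2,0,2,0,0,0],[0,2,0,2,0,0,0]])

```text
t: 8.15
eef_pos: [553.6, -163.8, 131.0]
ee_rot: [0.003, -0.08, 0.997, -0.002]
contact_force: [1.8, 2.3, 9.1]
opening: 0.001
```

servo_tool(rows=[[0,0,0,1.5,0,0,0],[0,0,0,1.5,0,0,0]])

```text
t: 8.4
eef_pos: [553.7, -163.8, 130.9]
ee_rot: [0.003, -0.08, 0.997, -0.002]
contact_force: [-3.7, 1.1, 12.9]
opening: -0.0
```

servo_tool(rows=[[0,0,0,-5,0,0,0],[0,0,0,-30,0,0,0],[0,0,0,-80,0,0,0],[0,60,20,-110,0,0,0],[0,120,60,-120,0,0,0],[0,150,110,-120,0,0,0],[0,150,160,-120,0,0,0],[0,150,160,-120,0,0,0]])

```text
t: 9.4
eef_pos: [377.4, -27.0, 249.3]
ee_rot: [0.003, -0.083, 0.997, -0.002]
contact_force: [1.2, 0.1, 0.4]
opening: 0.002
```

Run:
```python
from sh import *
S=snap('top'); Sd=snap('side')
P=world(*Sd[1:]); Q=P[225:350,285:445].reshape(-1,3); Q=Q[~np.isnan(Q[:,0])]
L=np.c_[(Q[:,:2]-O)@xv,(Q[:,:2]-O)@yv,Q[:,2]-78]
for nm,x,y in(('rocker R',-49,53),('rocker L',-49,88),('stop',-49,-20),('start',-49,-85),('strip',-49,15),('lid edge',-12,0),('lid mid',30,0)):
    m=(abs(L[:,0]-x)<4)&(abs(L[:,1]-y)<4); print(nm,np.median(L[m,2]).round(1),end='; ')
z=np.load('side0.npz'); d0=cv2.absdiff(z[z.files[0]],Sd[0])
a=cv2.resize(S[0][100:310,160:580],(640,300)); b=cv2.resize(Sd[0][150:480,180:600],(640,300*1))
cv2.imwrite('pics/end.png',np.vstack([a,b]))
```

```text
p [377.4 -27.  249.3] t 9.4 turn [-0.2  0.4  0.4] F [1.2 0.1 0.4]
rocker R 58.9; rocker L 52.3; stop 56.9; start 57.4; strip 51.4; lid edge 57.6; lid mid 56.7;
```

View pics/end.png

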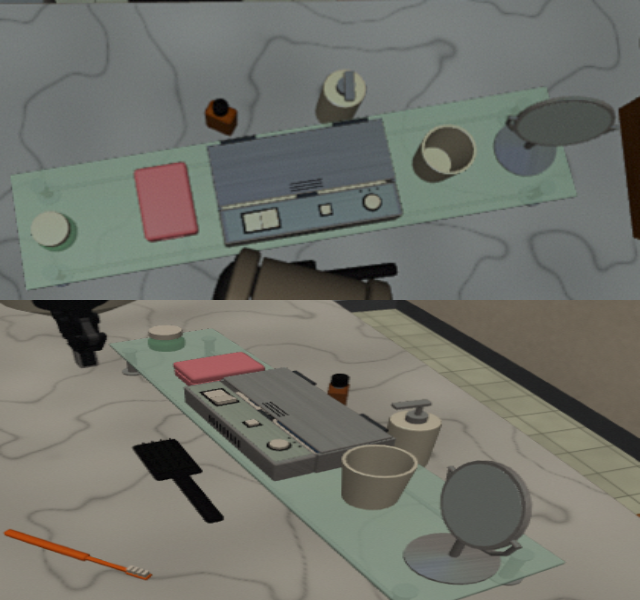

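The lid is shut, the rocker is on, and the start key is back out (57.4 against 57 mm expected). Nothing looks moved, and the hand is clear, so I'm handing in.

```bash
python3 -c "
from workcell import ticket; print(ticket.sign_off())"
```

```text
the job is handed in; nothing more can be done
None
```

The steriliser is set going and the job is handed in at about 9.5 s of the 45 s allowed; the hand-in reports no verdict.

With the fingers shut I did the three steps in order:
1. **Lid:** I pushed it down along its arc from the outside until it met a hard stop at its shut height.
2. **Rocker:** I pressed the raised left end down and it tipped over.
3. **Start key:** I pressed it about 4 mm in against its stop, with up to 13 N, and let it spring back.

The last checks, by camera depth in the steriliser's frame (readings run 1 to 2 mm high, e.g. the 50 mm strip reads 51.4):

| Part | Measured (mm) | What it shows |
|---|---|---|
| Lid, edge / middle | 57.6 / 56.7 | flat and shut |
| Rocker, left / right end | 52.3 / 58.9 | on |
| Start key top | 57.4 | out again |
| Stop key top | 56.9 | out, untouched |

The steriliser and the other things showed no visible movement in the last pictures, judged by eye only. The arm was clear of everything.

One early fit of the lid disagreed: it sloped slightly the wrong way (0.087). A depth profile taken after it was level, and the lid's edge lay where a shut lid should, so I took that slope as depth noise.

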